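# Open the ratchet stop of the jar rack

## Task

The sliding stop of the jar rack is ratcheted up close to the row of containers. Press down the release plate on the stop and, keeping it pressed, push the stop back along its rail, away from the containers, until it is fully home against the end block, then let go. Use fingertips only: pick nothing up, and leave the containers in the rack and the other things on the worktop standing where they are.

Things in the scene. Friction and masses are not known exactly. Their poses are not given: they have to be found in the camera images.
- rack: Fixed jar rack, 505 mm along its y, 135 mm deep. Origin on the worktop; x away from the robot, y left along the rail (yaw up to 0.17), z up. Aluminium rail 22 mm wide, top 46 mm high, along y at x = -50 mm, ratchet teeth (8 mm pitch) under it. Left: fixed wooden plate 72 mm high at y = +207 mm. Right: end block 60 mm high. Three containers stand behind the rail between left plate and sliding stop.
- jaw (a joint): Sliding stop along the rail, m: 0 = closed up to the containers, grows as it goes back toward rack -y (right), 0.150 = home at the end block. Starts at 0 to 0.05. About 3 N of friction; stays where left. With the release up the ratchet lets it move toward the containers but blocks it going back (after up to 8 mm of play).
- release (a joint): How far the release plate is pressed down, m: 0 = up, 0.010 = bottom. Spring: about 2 N at the top, 6 N at the bottom; it springs up when let go. The ratchet is free only while pressed 5 mm or more; keep it near the bottom. May start up to 4.5 mm low where the pawl rides on a tooth.
- release_top (a point): Centre of the top of the release plate, a level ribbed steel plate 42 mm (rack x) by 46 mm (rack y), 6 mm thick, on the stop's carriage; 80 mm above the worktop when up, moves down with it. The carriage under it is 48 by 74 mm, its top at 66 mm.
- push_wall (a point): On the stop's upright push wall: middle of the face toward the containers (rack +y), 95 mm above the worktop. Wall 48 mm wide (rack x), 12 mm thick, top at 108 mm, on the end block's side of the release plate, whose centre is 28 mm from this face. A fingertip standing on the plate pushes this face toward rack -y. The stop's jaw plate, top at 62 mm, reaches 110 mm away from the robot.
- end_stop (a point): Middle of the face of the end block which the carriage meets when home, 40 mm above the worktop.
- tin: Food tin, 75 mm wide, 58 mm high, loose, stands in the rack. Origin: centre of its underside, z up. Leave alone.
- sauce_jar: Glass jar of orange sauce, 60 mm wide, 75 mm high, loose, stands in the rack. Origin: centre of its underside, z up. Leave alone.
- clear_jar: Square clear jar with a grey lid, 68 mm wide, 90 mm high, loose, stands in the rack. Origin: centre of its underside, z up. Leave alone.
- mug: Green and white mug, 101 mm high, at the back. Origin: underside. Leave alone.
- tall_jar: Tall jar with black lid, 67 mm wide, 172 mm high, at the back. Origin: underside. Leave alone.
- packet: Flat food packet, 80 x 196 x 11 mm, lying on the worktop right of the rack. Origin: underside. Leave alone.
- pepper_mill: Turned wooden pepper mill, 58 mm wide, 170 mm high, at the back. Origin: underside. Leave alone.

How it is judged (in metres and radians):
On the way, in this order (a step that is already met when the one before it is completed fails the run):
1. the release plate is pressed down, the stop not yet pushed back (value of joint release above 0.006 m and value of joint jaw below 0.1 m), for 0.1 s.
2. the stop is pushed back home against the end block (value of joint jaw above 0.138 m), for 0.1 s.
At the end, for the whole second after the job is handed in: The stop rests within 12 mm of its home position against the end block, the release plate is up again (less than 3 mm down), and all seven loose things stand upright (within 0.2 rad) within 25 mm of where they were (value of joint jaw above 0.138 m and value of joint release below 0.003 m and velocity of joint jaw between -0.01 and 0.01 m/s and angle between each of tin, sauce_jar, clear_jar, mug, tall_jar, packet, pepper_mill's own z axis and vertical below 0.2 rad and distance of each of tin, sauce_jar, clear_jar, mug, tall_jar, packet, pepper_mill from where it was at the start of the episode below 0.025 m); the robot touches nothing.
It fails at once if a container in the rack is moved more than 25 mm, or tipped (distance of any of tin, sauce_jar, clear_jar from where it was at the start of the episode above 0.025 m or angle between any of tin, sauce_jar, clear_jar's own z axis and vertical above 0.25 rad).
It fails at once if anything is lifted from the worktop (height (world z) of any of tin, sauce_jar, clear_jar, mug, tall_jar, packet, pepper_mill above 0.012 m).
It fails at once if a bystander is moved more than 25 mm or tipped (distance of any of mug, tall_jar, packet, pepper_mill from where it was at the start of the episode above 0.025 m or angle between any of mug, tall_jar, packet, pepper_mill's own z axis and vertical above 0.25 rad).
It also fails if it takes over 32 s, if anything falls off the work surface, if the arm or the gripper's body presses on something with over 40 N, if the wrist force passes 120 N, or if a joint passes its speed limit or range.

## Robot

A 6-joint arm with a two-finger parallel gripper is mounted at the origin on a cart in front of the work surface, level with it; the furniture and walls round the work are solid. World frame = base frame: x ahead of the robot, y to its left, z up, the work surface at z = 0. Lengths are in mm, angles in rad, forces in N, time in s.
With the tool pointing down it reaches from about 275 to 725 mm from the base axis. Payload 15.9 kg.
Tool frame: the origin (TCP) lies on the centre line of the jaws, within the pads' length; the fingertips stand 8 mm ahead of it and the grasp point (between the pads) lies 11 mm behind it; z points along the fingers, y is the line along which they close (so a half turn about z gives the same grasp; the last joint's range is limited). The gripper opens to 85 mm and grips with 20 to 120 N. Pads are 22 mm wide; open, the fingers measure 114 mm over their backs; the gripper's body (76 mm by 85 mm) begins 54 mm behind the grasp point. The pads swing forward as they close: fully open they stand 13 mm farther back than shut.
Start: joints at [1.216, 0.213, -0.034, 1.323, 0, 1.571], TCP at [173.695, 468.845, 239.306] pointing down, gripper open.
Joint ranges: [-2.98, 2.98], [-0.74, 1.72], [-1.14, 1.35], [-2.1, 2.04], [-1.57, 1.44], [-3.14, 3.14]. Speed limits (rad/s): [1.89, 1.89, 2.39, 2.57, 3.14, 3.14].

## Interface

Orientations are given as [roll, pitch, yaw] about the fixed x, y, z axes, in that order (R = Rz(yaw) Ry(pitch) Rx(roll)).
In Python, from bench import state, viewer, hand_in, finder gives the robot as it stands.
- The arm moves only by the tool servo_tool, never from a script. Its argument "commands" is text: rows parted by semicolons, each of 7 numbers parted by spaces: the turn, a rotation vector about the tool's x, y, z as a fraction of full scale, then the shift along the tool's x, y, z as a fraction of full scale, then the gripper command: -1 is shut, 1 is fully open, values between are in proportion. In form: ax ay az tx ty tz hand; .... A call has 1 to 12 rows; each row shifts and turns the commanded pose from where the row before left it, along the tool's axes as they then stand; what a row does not reach is not made up. Full scale, the value 1, is 0.3 m for a shift and 90 degrees for a turn. A row lasts 1/10 s, in which the tool goes at most 50 mm and 8.59 degrees, less where a joint would pass 70% of its speed; a pose out of reach is approached as far as the arm can. A call with a number of a shift or a turn outside -1 to 1 is refused whole. A call with a gripper value outside its range is refused whole. The fingers move at their own pace and stop on an object; "newtons" is the grip in N (left out, the last holds). Time passes only in rows, so rows that do not move let the fingers close. It gives the time, the measured TCP pose, the force, the opening and the grip force at its end, in the units of the state.
- state(): the state, without advancing time (a new reading comes with each control period).
- viewer.snapshot(name): name is "scene" or "top" or "wrist"; returns a dict with "frame" (480x640x3 uint8, red, green, blue), "intrinsics" (3x3 intrinsics, pixels), "eye" and "attitude" of the camera in the world. Camera axes: x right, y down, z forward; pixel columns grow to the right and rows downward; lengths in mm; the calibration is good to about 2 mm. A picture is of the moment at which its call begins. There is no depth.
- hand_in(): hands the job in; it is judged then, once.
Trained networks look in a picture, given as the dict that the camera call returned (one of the last four; its "shot" number tells which), for a name from the list of things; names that differ only in an ending like _2 or _b are one class to them, and where a whole thing is asked for, a point or a joint stands for the part that bears it (a point fixed in the world has none). Each returns a list of dicts, best first, with "conf" (0 to 1); they miss things now and then, are a little off and sometimes report something else, mostly with a low value. They report only what shows in the picture. A call takes as long as a camera call.
- finder.recognise(picture, query): "bbox" ([centre column, centre row, width, height] in pixels, round what is visible of it).
The state is a dict: "time": time; "qpos": joint angles; "joint_vel": joint speeds; "joint_efforts": joint torques, N m; "position": TCP position; "orientation": TCP orientation; "wrist_force": force on the tool from outside, world axes, zero at the start; "moment": the same for the moment, N m; "width": opening from 0.0 (shut) to 1.0 (fully open); "grip_force": force on a finger pad.
Only numpy, scipy, OpenCV 4.12 (cv2) and the standard library are available. Lean on these libraries where they do the work, as an engineer would, in place of code of your own. Each camera call takes 0.05 s, during which the arm holds its last target. There are 200 camera calls.

## Working session

There is one attempt and no reset: what is moved stays moved. The work goes in short steps, Python scripts to look and compute and a tool call to move; the robot and the scene stay as the last step left them, time stands still between calls to the robot, and variables do not carry over. Pictures are saved under pics/ and viewed, at most 10 in all, crops included, and the job is handed in when it is done.

Besides the shell and the picture viewer there is one more tool, called as name(argument=value, ...) on one line, values as JSON. servo_tool: Moves the arm, as the interface text tells. Shift numbers are shares of 0.3 m and turn numbers shares of 90 degrees, none past 1 either way. Its arguments: {"type":"object","properties":{"commands":{"type":"string"},"newtons":{"type":"number"}},"required":["commands"]}

```bash
mkdir -p pics; cat > h.py <<'E'
import numpy as np, cv2
from bench import state, viewer, hand_in, finder
def snap(n, f=None):
    p=viewer.snapshot(n)
    if f: cv2.imwrite('pics/'+f, cv2.cvtColor(p['frame'],cv2.COLOR_RGB2BGR))
    return p
def R(p):
    a=np.array(p['attitude'],float)
    if a.shape==(3,3): return a
    from scipy.spatial.transform import Rotation as Ro
    return Ro.from_euler('xyz',a).as_matrix() if a.size==3 else Ro.from_quat(a).as_matrix()
def ray(p,u,v,z):
    d=R(p)@np.linalg.inv(np.array(p['intrinsics']))@[u,v,1]
    e=np.array(p['eye'],float); return e+d*(z-e[2])/d[2]
def proj(p,X):
    c=np.array(p['intrinsics'])@(R(p).T@(np.array(X,float)-p['eye'])); return c[:2]/c[2]
E
python3 - <<'E'
from h import *
for n in ('scene','top'):
    p=snap(n,n+'.png'); print(n,p['eye'],p['attitude'],p['intrinsics'])
    for q in ('rack','release_top','push_wall','end_stop','jaw','release','tin','sauce_jar','clear_jar','tall_jar','mug','pepper_mill','packet'):
        try:
            print(q,[(np.round(d['bbox']),round(d['conf'],2)) for d in finder.recognise(p,q)[:2]])
        except Exception as e: print(q,e)
print(state())
E
```

```text
scene [-131.20188517 -944.35394096  624.15157235] [-2.01418842 -0.0022528  -0.70993058] [[490.96255701   0.         323.88456969]
 [  0.         490.96255701 234.84015142]
 [  0.           0.           1.        ]]
rack []
release_top []
push_wall [(array([281., 270.,  50.,  44.]), 0.6)]
end_stop [(array([262., 263., 104., 111.]), 0.79)]
jaw [(array([279., 268.,  50.,  44.]), 0.95)]
release [(array([263., 257.,   8.,   8.]), 0.42)]
tin [(array([319., 202.,  21.,  58.]), 0.26)]
sauce_jar [(array([266., 240.,  25.,  22.]), 0.87)]
clear_jar [(array([240., 219.,  22.,  23.]), 0.72)]
tall_jar [(array([318., 201.,  20.,  55.]), 0.87)]
mug [(array([287., 195.,  31.,  39.]), 0.78), (array([240., 220.,  24.,  32.]), 0.29)]
pepper_mill [(array([413., 250.,  28.,  72.]), 0.76)]
packet [(array([420., 361., 104.,  50.]), 0.79)]
top [ 461.2695966  -106.60108176 1176.89596845] [-3.02641634e+00  1.58823515e-03 -1.54460060e+00] [[456.1309735    0.         324.1417992 ]
 [  0.         456.1309735  244.91744648]
 [  0.           0.           1.        ]]
rack [(array([277., 283., 206.,  79.]), 0.68)]
r
[... 710 characters left out ...]
4.]), 0.91)]
{'time': 1.4, 'qpos': array([ 1.21598742e+00,  2.12923664e-01, -3.43876146e-02,  1.32349327e+00,
       -3.32273060e-05,  1.57079182e+00]), 'joint_vel': array([-0.0005905 , -0.00118613, -0.00148703,  0.00039011, -0.00026621,
        0.00049629]), 'joint_efforts': array([ 1.74578716e-03, -6.85951352e+01,  4.87330163e+01,  1.40767930e-03,
        1.91484578e-04,  1.93509720e-05]), 'position': array([173.71319449, 468.84754584, 239.29892687]), 'orientation': array([-3.14158443e+00,  3.32272689e-05,  2.78678825e+00]), 'wrist_force': array([ 0.14375264, -0.22617235, -0.35825546]), 'moment': array([-0.00952688, -0.01269755, -0.00559876]), 'grip_force': 0.0, 'width': 1.002641019328495}
```

View pics/top.png

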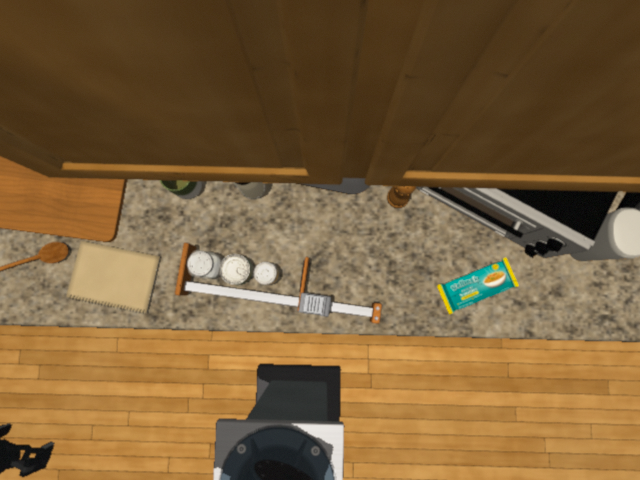

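View pics/scene.png

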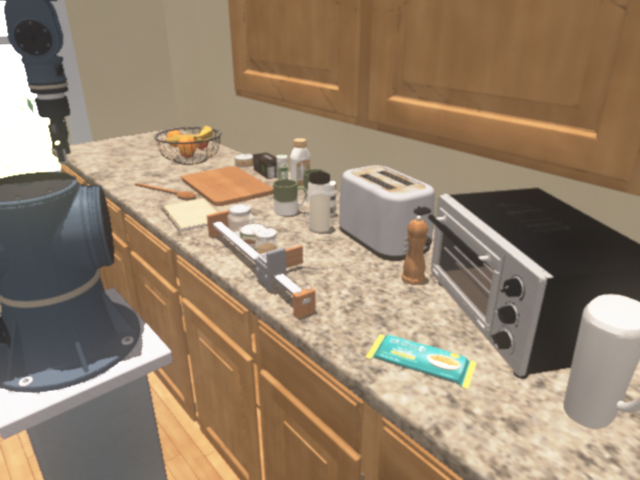

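The top view shows the rack from (180,268) to (377,312). The stop is at about (314,303), the end block at (377,312), and the packet is well to the right. I'll zoom in on the rack and measure it.

```bash
python3 - <<'E'
from h import *
p=snap('top'); f=p['frame'][230:335,165:390]
cv2.imwrite('pics/crop.png',cv2.resize(cv2.cvtColor(f,cv2.COLOR_RGB2BGR),None,fx=3.5,fy=3.5,interpolation=cv2.INTER_CUBIC))
print(ray(p,314,303,80),ray(p,312,305,80),ray(p,188,287,46),ray(p,371,311,46))
for q in('push_wall','release_top','release'):
  print(q,[(np.round(d['bbox'],1),round(d['conf'],2)) for d in finder.recognise(p,q)[:2]])
E
```

```text
[448.0016999 -81.0017206  80.       ] [443.14734391 -76.37002026  80.        ] [478.63114547 232.12801057  46.        ] [ 431.78678504 -220.62163359   46.        ]
push_wall [(array([315.9, 288.7,  29.8,  56.2]), 0.63)]
release_top [(array([310.8, 303.9,  20.7,  22.5]), 0.83)]
release [(array([313. , 301.6,  25.4,  26.2]), 0.85), (array([248.7, 188.7,  28.4,  19.3]), 0.71)]
```

View pics/crop.png

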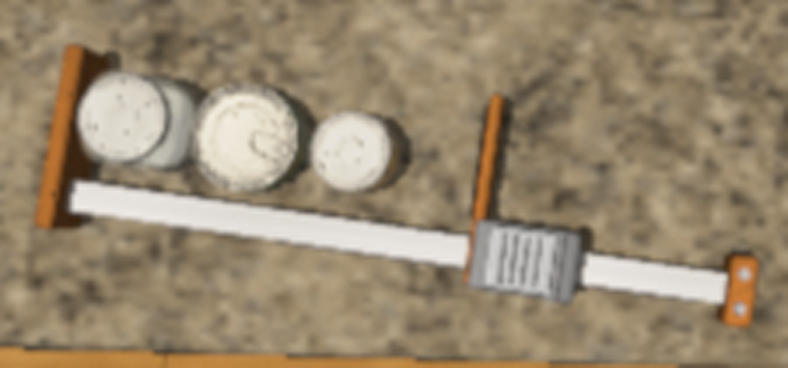

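servo_tool(commands="0 0 0.055 -0.137 0 0 -1;0 0 0.055 -0.137 0 0 -1;0 0 0.055 -0.137 0 0 -1;0 0 0.055 -0.137 0 0 -1;0 0 0.055 -0.137 0 0 -1;0 0 0.055 -0.137 0 0 -1;0 0 0.055 -0.137 0 0 -1;0 0 0.055 -0.137 0 0 -1;0 0 0.055 -0.137 0 0 -1;0 0 0.055 -0.137 0 0 -1;0 0 0.055 -0.137 0 0 -1;0 0 0.055 -0.137 0 0 -1", newtons=20)

```text
time: 2.8
position: [492.5, 119.3, 239.3]
orientation: [3.141, 0.0, 1.747]
wrist_force: [0.6, 0.6, 0.2]
width: -0.003
grip_force: 0.0
```

```bash
cat >> h.py <<'E'
def rail(p):
    a=ray(p,185.6,286,46);b=ray(p,372.4,312.3,46);d=a-b
    return a,b,np.arctan2(-d[0],d[1])
def go(x,y,z,yaw):
    s=state();e=s['orientation'];w=np.array([x,y,z])-s['position']
    from scipy.spatial.transform import Rotation as Ro
    r=Ro.from_euler('xyz',e);t=Ro.from_euler('xyz',[np.pi,0,yaw])
    print('pos',s['position'],'rpy',e,'turn frac',(r.inv()*t).as_rotvec()/(np.pi/2),'shift now',r.inv().apply(w)/300,'shift after turn',t.inv().apply(w)/300)
    print('F',s['wrist_force'],s['width'],s['time'])
E
python3 - <<'E'
from h import *
p=snap('top','t2.png'); a,b,y=rail(p); print(a,b,y)
P=ray(p,313.6,304,79);print(P)
u=np.array([-np.sin(y),np.cos(y)]);n=np.array([np.cos(y),np.sin(y)])
print('dist off rail centre',n@(P[:2]-b[:2]),'dist from block face',u@(P[:2]-b[:2]), 'rail len',u@(a-b)[:2])
go(P[0],P[1],140,np.pi/2+y)
E
```

```text
[480.9344053 238.2088556  46.       ] [ 428.71908645 -224.10027458   46.        ] -0.11246798206168122
[445.59716574 -80.09182194  79.        ]
dist off rail centre 0.6092290037987815 dist from block face 144.9928716560515 rail len 465.2485049644788
pos [493.4739926  114.54535035 239.26804086] rpy [3.14145738e+00 2.10939301e-03 1.73789577e+00] turn frac [0.00027327 0.00132209 0.17797817] shift now [-0.61251107 -0.26532022  0.33215035] shift after turn [-0.66260249 -0.08576672  0.33089347]
F [ 1.28129192 -5.29764667 -0.46444381] -0.0008284903864345629 2.85
```

servo_tool(commands="0 0 0.089 0 0 0 -1;0 0 0.089 0 0 0 -1;0 0 0 -0.13 -0.017 0.05 -1;0 0 0 -0.13 -0.017 0.05 -1;0 0 0 -0.13 -0.017 0.05 -1;0 0 0 -0.13 -0.017 0.05 -1;0 0 0 -0.1 -0.017 0.05 -1;0 0 0 -0.04 0 0.05 -1;0 0 0 0 0 0 -1;0 0 0 0 0 0 -1")

```text
time: 3.85
position: [446.8, -73.3, 149.6]
orientation: [-3.141, -0.0, 1.47]
wrist_force: [0.0, -1.1, -0.2]
width: -0.001
grip_force: 0.0
```

```bash
python3 - <<'E'
from h import *
go(445.6,-80.1,95,np.pi/2-0.1125)
p=snap('top'); w=snap('wrist','w.png')
f=p['frame'][250:345,250:390]; cv2.imwrite('pics/c2.png',cv2.resize(cv2.cvtColor(f,cv2.COLOR_RGB2BGR),None,fx=5,fy=5,interpolation=cv2.INTER_CUBIC))
s=state()['position']; print(proj(w,s+[0,0,-8]),proj(w,[445.6,-80.1,79]))
for q in('release_top','push_wall'): print(q,[(np.round(d['bbox'],1),round(d['conf'],2)) for d in finder.recognise(w,q)[:2]])
E
```

```text
pos [446.78203993 -73.33964324 149.61866825] rpy [-3.14141991e+00 -2.00927772e-04  1.46999323e+00] turn frac [-0.00011072 -0.00012727  0.00744649] shift now [-0.02285322 -0.00162098  0.18205792] shift after turn [-0.0228344  -0.00138544  0.18206223]
F [ 0.03222234 -1.10256603 -0.23894731] -0.00065044018926618 3.85
[318.76360055 304.86524385] [317.41986605 267.77319039]
release_top [(array([320.2, 259.8,  67.6,  70.5]), 0.79)]
push_wall [(array([384.1, 259.3, 212.5, 146. ]), 0.98)]
```

View pics/w.png

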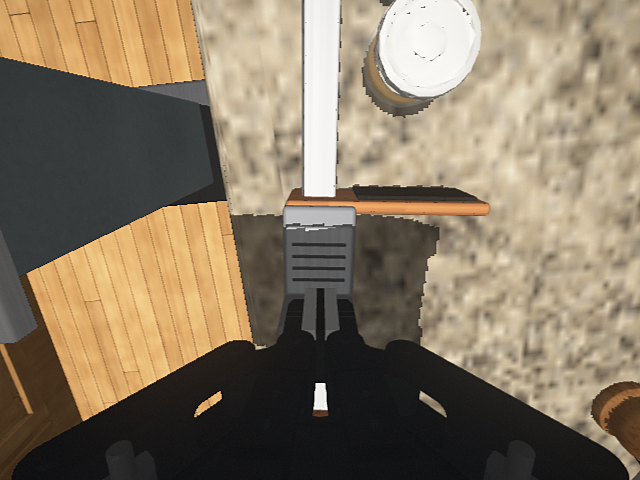

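The wrist view shows the shut fingertips at (320,290) over the release plate, which spans columns 286–354 with its container-side edge at row 227. I'll check the plate centre from that edge.

```bash
python3 - <<'E'
from h import *
w=snap('wrist'); y=-.1125; u=np.array([-np.sin(y),np.cos(y),0]); n=np.array([np.cos(y),np.sin(y),0]);c=np.array([445.6,-80.1,80])
for z in (80,):
  for uv in((320,227),(286,240),(354,240)):
    d=ray(w,*uv,z)-c; print(uv,'along rail',u@d,'across',n@d)
d=ray(w,320,207,66)-c; print('carriage edge',u@d)
print(np.round([n@(state()['position']-c),u@(state()['position']-c)],1))
E
```

```text
(320, 227) along rail 27.211523304187807 across 1.4298220746664432
(286, 240) along rail 18.64847345615522 across -19.348187259427693
(354, 240) along rail 19.218789824007228 across 22.446352558198356
carriage edge 36.60071743003314
[0.8 7.3]
```

servo_tool(commands="0 0 0.007 -0.017 0.002 0.05 -1;0 0 0 0 0 0.06 -1;0 0 0 0 0 0.05 -1;0 0 0 0 0 0.025 -1;0 0 0 0 0 0.007 -1;0 0 0 0 0 0.007 -1;0 0 0 0 0 0 -1;0 0 0 0 0 0 -1")

```text
time: 4.9
position: [447.2, -78.7, 90.1]
orientation: [3.141, 0.0, 1.46]
wrist_force: [-0.2, 0.1, -0.5]
width: 0.002
grip_force: 0.0
```

servo_tool(commands="0 0 0 0 0 0.007 -1;0 0 0 0 0 0.007 -1;0 0 0 0 0 0 -1;0 0 0 0 0 0 -1")

```text
time: 5.3
position: [446.8, -78.7, 85.4]
orientation: [-3.141, 0.0, 1.459]
wrist_force: [-0.4, -0.4, -0.4]
width: -0.003
grip_force: 0.0
```

servo_tool(commands="0 0 0 0 0 0.007 -1;0 0 0 0 0 0.007 -1;0 0 0 0 0 0 -1;0 0 0 0 0 0 -1")

```text
time: 5.7
position: [447.0, -78.7, 81.3]
orientation: [3.141, 0.0, 1.459]
wrist_force: [0.6, -0.4, 4.8]
width: 0.002
grip_force: 2.3
```

servo_tool(commands="0 0 0 0 0 0.005 -1;0 0 0 0 0 0.004 -1;0 0 0 0 0 0 -1;0 0 0 0 0 0 -1")

```text
time: 6.1
position: [447.0, -78.7, 78.7]
orientation: [3.141, 0.0, 1.459]
wrist_force: [0.0, 0.2, 5.6]
width: -0.002
grip_force: 2.8
```

servo_tool(commands="0 0 0 -0.02 0 0 -1;0 0 0 -0.02 0 0 -1;0 0 0 -0.02 0 0 -1;0 0 0 -0.02 0 0 -1;0 0 0 -0.02 0 0 -1;0 0 0 -0.02 0 0 -1;0 0 0 0 0 0 -1")

```text
time: 6.8
position: [442.9, -114.9, 78.7]
orientation: [3.141, 0.0, 1.459]
wrist_force: [-1.2, -1.3, 6.3]
width: -0.001
grip_force: 2.9
```

servo_tool(commands="0 0 0 -0.02 0 0 -1;0 0 0 -0.02 0 0 -1;0 0 0 -0.02 0 0 -1;0 0 0 -0.02 0 0 -1;0 0 0 -0.02 0 0 -1;0 0 0 -0.02 0 0 -1")

```text
time: 7.4
position: [438.9, -150.1, 78.6]
orientation: [3.141, -0.001, 1.46]
wrist_force: [-0.9, 3.6, 5.1]
width: -0.006
grip_force: 2.9
```

```bash
python3 - <<'E'
from h import *
p=snap('top'); s=state(); print(s['position'],s['wrist_force'])
f=p['frame'][230:335,165:390]
cv2.imwrite('pics/c3.png',cv2.resize(cv2.cvtColor(f,cv2.COLOR_RGB2BGR),None,fx=3.5,fy=3.5,interpolation=cv2.INTER_CUBIC))
E
```

```text
[ 438.7818189  -150.85326238   78.61517603] [-0.90070974  0.88580138  5.42908572]
```

View pics/c3.png

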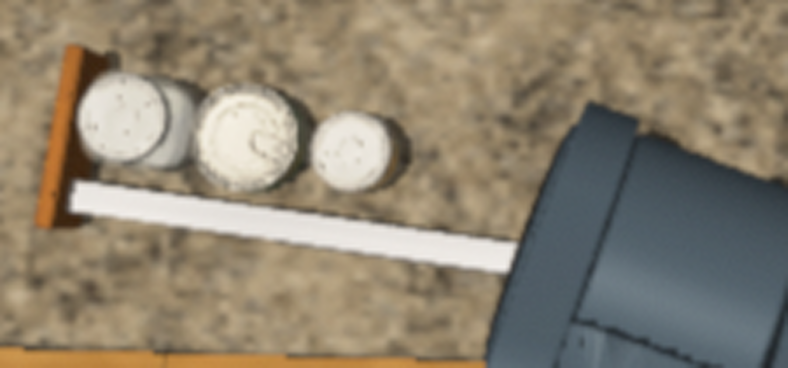

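The stop has moved right along with the tool, and the containers haven't moved. I'll keep pushing.

servo_tool(commands="0 0 0 -0.02 0 0 -1;0 0 0 -0.02 0 0 -1;0 0 0 -0.02 0 0 -1;0 0 0 -0.02 0 0 -1;0 0 0 -0.02 0 0 -1;0 0 0 -0.02 0 0 -1")

```text
time: 8.05
position: [434.9, -185.8, 78.6]
orientation: [3.141, -0.001, 1.46]
wrist_force: [0.7, 4.2, 4.7]
width: -0.002
grip_force: 2.9
```

servo_tool(commands="0 0 0 -0.01 0 0 -1;0 0 0 -0.01 0 0 -1;0 0 0 -0.01 0 0 -1")

```text
time: 8.35
position: [433.9, -194.6, 78.6]
orientation: [3.141, -0.001, 1.46]
wrist_force: [-0.7, 3.9, 6.4]
width: -0.002
grip_force: 2.9
```

servo_tool(commands="0 0 0 -0.01 0 0 -1;0 0 0 -0.01 0 0 -1;0 0 0 0 0 0 -1")

```text
time: 8.65
position: [433.7, -196.7, 78.6]
orientation: [3.141, -0.01, 1.462]
wrist_force: [5.1, 40.2, 17.0]
width: -0.0
grip_force: 22.8
```

servo_tool(commands="0 0 0 -0.007 0 0 -1;0 0 0 -0.007 0 0 -1;0 0 0 0 0 0 -1")

```text
time: 8.95
position: [433.6, -196.9, 78.6]
orientation: [3.14, -0.018, 1.465]
wrist_force: [10.9, 74.6, 28.1]
width: -0.001
grip_force: 41.0
```

Force rose sharply at y = -197, so the stop is home. I'll ease off the push, then lift.

servo_tool(commands="0 0 0 0.012 0 0 -1;0 0 0 0.012 0 0 -1;0 0 0 0 0 0 -1")

```text
time: 9.25
position: [433.8, -196.4, 78.7]
orientation: [3.141, -0.002, 1.461]
wrist_force: [0.8, 12.4, 9.4]
width: 0.002
grip_force: 7.5
```

servo_tool(commands="0 0 0 0 0 -0.015 -1;0 0 0 0 0 -0.02 -1;0 0 0 0 0 -0.04 -1;0 0 0 0 0 -0.08 -1;0 0 0 0 0 -0.1 -1;0 0 0 0.1 0 -0.1 -1;0 0 0 0.1 0 -0.05 -1;0 0 0 0.1 0 0 -1;0 0 0 0.1 0 0 -1;0 0 0 0.1 0 0 -1;0 0 0 0 0 0 -1;0 0 0 0 0 0 -1")

```text
time: 10.45
position: [450.1, -48.5, 199.9]
orientation: [-3.141, 0.0, 1.461]
wrist_force: [-0.5, 0.2, 0.3]
width: 0.0
grip_force: 0.0
```

```bash
python3 - <<'E'
from h import *
p=snap('top'); s=state(); print(s['position'],s['wrist_force'],s['time'])
f=p['frame'][230:335,165:390]
cv2.imwrite('pics/c4.png',cv2.resize(cv2.cvtColor(f,cv2.COLOR_RGB2BGR),None,fx=3.5,fy=3.5,interpolation=cv2.INTER_CUBIC))
E
```

```text
[449.99395544 -49.07890026 199.84204635] [-0.1895664   0.18186878 -0.43152689] 10.5
```

View pics/c4.png

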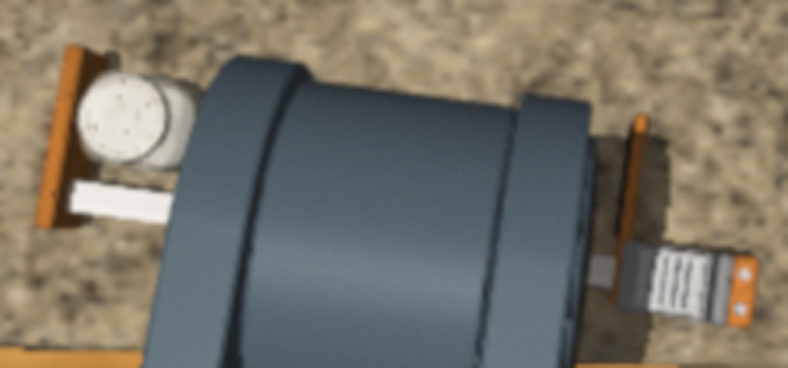

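The stop sits against the orange end block at crop (740,290). The plate started low, riding on a tooth, so I'll touch it lightly to confirm it has sprung up.

servo_tool(commands="0 0 0 -0.09 0 0 -1;0 0 0 -0.09 0 0 -1;0 0 0 -0.09 0 0 -1;0 0 0 -0.09 0 0 -1;0 0 0 -0.08 0 0 -1;0 0 0 0 0 0.12 -1;0 0 0 0 0 0.12 -1;0 0 0 0 0 0.08 -1;0 0 0 0 0 0.04 -1;0 0 0 0 0 0 -1;0 0 0 0 0 0 -1")

```text
time: 11.6
position: [435.9, -180.6, 92.9]
orientation: [3.141, 0.0, 1.459]
wrist_force: [0.3, 0.7, 0.1]
width: -0.002
grip_force: 0.0
```

servo_tool(commands="0 0 0 0 0 0.005 -1;0 0 0 0 0 0.003 -1;0 0 0 0 0 0 -1;0 0 0 0 0 0 -1")

```text
time: 12.0
position: [435.6, -180.1, 89.9]
orientation: [3.141, 0.0, 1.46]
wrist_force: [0.1, 0.0, 0.4]
width: -0.006
grip_force: 0.0
```

servo_tool(commands="0 0 0 0 0 0.005 -1;0 0 0 0 0 0.004 -1;0 0 0 0 0 0 -1;0 0 0 0 0 0 -1")

```text
time: 12.4
position: [435.6, -180.1, 87.0]
orientation: [3.141, 0.0, 1.46]
wrist_force: [0.6, 0.5, 2.7]
width: -0.003
grip_force: 1.2
```

The tip made contact at full height, with 2.7 N at 1 mm pressed, so the plate is up. I'll retreat straight up and hand in.

servo_tool(commands="0 0 0 0 0 -0.03 -1;0 0 0 0 0 -0.1 -1;0 0 0 0 0 -0.13 -1;0 0 0 0 0 -0.1 -1;0 0 0 0 0 0 -1;0 0 0 0 0 0 -1;0 0 0 0 0 0 -1")

```text
time: 13.1
position: [435.0, -179.9, 194.2]
orientation: [-3.14, -0.0, 1.459]
wrist_force: [0.1, -0.2, 0.2]
width: -0.002
grip_force: 0.0
```

```bash
python3 -c "
from h import *
s=state();print(s['position'],s['wrist_force'],s['time']);print(hand_in())"
```

```text
[ 434.96968704 -179.87774898  194.18685595] [ 0.08380881 -0.15418249  0.15744711] 13.1
the job is handed in; nothing more can be done
None
```

The stop was pushed fully home against the end block, a light touch showed the release plate up again, and the arm was clear when I handed the job in at 13.1 s; hand-in gave no verdict.

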